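# Clamp a plaster blank on the carving stand

## Robot

A 7-joint arm with a two-finger parallel gripper is mounted at the origin on a cart in front of the work surface, level with it; the furniture and walls round the work are solid. World frame = base frame: x ahead of the robot, y to its left, z up, the work surface at z = 0. Lengths are in m, angles in degrees, forces in N, time in s.
With the tool pointing down it reaches from about 0.4 to 0.875 m from the base axis. Payload 6.5 kg.
Tool frame: the origin (TCP) lies at the very end of the fingers, on their centre line; the grasp point (between the pads) lies 19 mm behind it (hold_point_z is the distance from the TCP to the grasp point, in m); z points along the fingers, y is the direction in which the jaws open and shut (so a half turn about z gives the same grasp; the last joint's range is limited). The gripper opens to 88 mm and grips with 3 to 60 N. Pads are 18 mm wide; open, the fingers measure 123 mm over their backs; the gripper's body (75 mm by 187 mm) begins 45 mm behind the grasp point.
Start: joints at [59.29, 30.733, -0.252, 88.115, 0.149, 61.152, -4.079], TCP at [0.294, -0.58, 0.239] pointing down, gripper open.
Joint ranges: [-154.64, 154.64], [-21.42, 123.67], [-72.66, 72.17], [13.99, 137.28], [-74.86, 254.86], [10.95, 109.41], [-158.01, 158.01]. Speed limits (degrees/s): [136.94, 136.94, 180, 180, 180, 180, 180].

## Interface

Orientations are given as a 3x3 rotation matrix whose columns are the frame's x, y, z axes.
In Python, from bench import get_state, snapshot, camera_info, close_job, hold_point_z gives the robot as it stands.
- The arm moves only by the tool servo_tool, never from a script. Its argument "steps" is text: rows parted by semicolons, each of 7 numbers parted by spaces: the turn, a rotation vector about the world's x, y, z in rad, then the shift along the world's x, y, z in m, then the finger opening in m, from 0 to 0.0881. A call has 1 to 5 rows; each row shifts and turns the pose as measured when the row begins; what a row does not reach is not made up. A row lasts 1/8 s, in which the tool goes at most 62.5 mm and 10.7 degrees, less where a joint would pass 70% of its speed; a pose out of reach is approached as far as the arm can. A call is refused whole if a number of a shift passes 0.0625 or a number of a turn 0.188, either way. A call with a gripper value outside its range is refused whole. The fingers move at their own pace and stop on an object; the grip force is fixed at half the most. Time passes only in rows, so rows that do not move let the fingers close. It gives the time, the measured TCP pose, the force and the opening at its end, in the units of the state.
- get_state(): the state, without advancing time (a new reading comes with each control period).
- snapshot(name): name is "scene" or "top" or "wrist"; returns the picture (420x560x3 uint8, red, green, blue); there is no depth.
- camera_info(name): a dict with "intrinsics" (3x3 intrinsics, pixels), "view" (4x4, takes a point from world to camera coordinates); the wrist camera has in their place "hand_eye" (4x4, takes a point from camera to tool coordinates, whose origin is the TCP and whose axes are the flange's). Camera axes: x right, y down, z forward; pixel columns grow to the right and rows downward; lengths in m; the calibration is good to about 2 mm. The wrist camera is an equidistant fisheye: a pixel r from the principal point sees the ray r / f radians off the axis. A picture is of the moment at which its call begins: read the wrist's pose just before it. camera_info takes no time and is no camera call.
- close_job(): hands the job in, once; it reports no verdict.
The state is a dict: "clock": time; "joints": joint angles; "qd": joint speeds; "effort": joint torques, N m; "ee_pos": TCP position; "tcp_rot": TCP orientation; "force": force on the tool from outside, world axes, zero at the start; "wrist_torque": the same for the moment, N m; "gripper_width": finger opening in m.
Only numpy, scipy, OpenCV 4.12 (cv2) and the standard library are available. Lean on these libraries where they do the work, as an engineer would, in place of code of your own. Each camera call takes 0.05 s, during which the arm holds its last target. There are 200 camera calls.

## Task

Get the plain plaster block ready for carving: lay it lengthwise on the sloping bed of the carving stand, centred and square, and slide it down until its lower end is fully home against the stop, under the steel lip. Then push the toggle clamp's handle all the way down over centre, so that the clamp locks and its rubber pad holds the block's upper end. Leave the finished mould (the block with three round hollows) and the clay cup where they are.

Things in the scene. Friction and masses are not known exactly. Their poses are not given: they have to be found in the camera images.
- blank_mid (a point): centre of the loose plain block: off-white plaster, smooth, no hollows, 110 mm long (x) by 60 mm wide (y) by 26 mm thick (z), 0.15 to 0.3 kg, the same either way round. It starts lying flat on the table to the left or right of the stand (this point 13 mm above the table); grasp it across its 60 mm width.
- carved_mid (a point): centre of the finished mould: a loose plaster block of the same size and colour with three round hollows in its top face. It lies on the other side of the stand and stays there.
- thrown_cup: clay-coloured cup, 65 mm across and 62 mm tall, standing loose near the stand; origin under its centre. Not to be moved.
- bed (a point): mid-width point on the stand's bed surface where the stop rises at its low end. Fixed wooden stand; the bed, 112 mm wide and 235 mm long above the stop, slopes up at 30 degrees away from the robot. x runs up the slope, y across the bed, z square off the bed. Home for the block: its centre at x = 55, y = 0, z = 13 mm here, its length along x.
- lip (a point): middle of the lower edge of the steel lip on top of the stop: 100 mm wide, 4 mm thick, it reaches 11 mm over the bed, its underside 30 mm off the bed, so the 26 mm block slips under it only when parallel to the bed, moving down the slope. In the bed's frame this point is x = 11, z = 30 mm.
- clamp_bar (a joint): swing of the clamp's bar in rad: 0 open, about 1.5 closed. Its pin is at x = 172, z = 52 mm in the bed's frame. Open, the 85 mm bar stands off the bed beyond the block's place, its top near x = 169, z = 137 mm, its pad facing down the slope as far as x = 138 mm; closed, it lies along the bed and the pad presses at x = 97 mm, 13 mm in from the block's upper end.
- clamp_handle (a joint): angle between the clamp's handle and its link in rad: 0 open (as it starts; it stays by friction); grows as the handle goes down; the pad meets the block at about 1.9; dead centre at 2.35, where the push at the grip is 5 to 8 N; then the handle snaps to its stop at 2.52 and the clamp stays locked. Short of dead centre the clamped block pushes it back.
- handle_grip (a point): on the axis of the handle's round black grip (21 mm thick, 80 mm long), 52 mm from its end; x along the handle to that end, z off the side to push. The handle swings away from the robot and down; in the bed's frame (x, z mm; slant of handle to bed): open 224,110 61deg; 248,100 46deg; 264,93 35deg; 277,86 22deg; 281,78 13deg; dead centre 283,63 2deg; stop 283,55 -2deg.
- clamp_pad: rubber pad of the clamp, 21 mm across and 13 mm tall, sprung on the end of the clamp's bar; origin at its upper end on its axis.

How it is judged (in metres and radians):
On the way:
1. the plain block lies home on the bed, under the lip, with the clamp still open (x of blank_mid in the frame of bed between 0.05 and 0.06 m and y of blank_mid in the frame of bed between -0.015 and 0.015 m and z of blank_mid in the frame of bed between 0.009 and 0.0165 m and angle between the x axis of blank_mid and the x axis of bed, either way round below 0.1 rad and angle between the z axis of blank_mid and the z axis of bed, either way round below 0.06 rad and value of joint clamp_handle below 1.2 rad), for 0.2 s.
At the end, for the whole second after the job is handed in: The plain block lies flat on the sloping bed with its lower end under the lip within 5 mm of the stop, centred within 15 mm and square within about 5 degrees; the clamp handle is past dead centre (joint over 2.42) and the pad presses on the block with more than 5 N, all at rest (x of blank_mid in the frame of bed between 0.05 and 0.06 m and y of blank_mid in the frame of bed between -0.015 and 0.015 m and z of blank_mid in the frame of bed between 0.009 and 0.0165 m and angle between the x axis of blank_mid and the x axis of bed, either way round below 0.1 rad and angle between the z axis of blank_mid and the z axis of bed, either way round below 0.06 rad and value of joint clamp_handle above 2.42 rad and contact force between clamp_pad and blank above 5 N and linear speed of blank below 0.01 m/s); the robot touches nothing.
It fails at once if the finished mould is moved by more than 20 mm (distance of carved_mid from where it was at the start of the episode above 0.02 m).
It fails at once if the clay cup is moved by more than 20 mm (distance of thrown_cup from where it was at the start of the episode above 0.02 m).
It also fails if it takes over 54 s, if anything falls off the work surface, if the arm or the gripper's body presses on something with over 40 N, if the wrist force passes 120 N, or if a joint passes its speed limit or range.

## Working session

There is one attempt and no reset: what is moved stays moved. The work goes in short steps, Python scripts to look and compute and a tool call to move; the robot and the scene stay as the last step left them, time stands still between calls to the robot, and variables do not carry over. Pictures are saved under pics/ and viewed, about 8 in all and at most 12, crops included, and the job is handed in when it is done.

Besides the shell and the picture viewer there is one more tool, called after "Call:" as a command line: name --argument value ..., lists and objects as JSON in quotes. servo_tool: Moves the arm, as the interface text tells. Its arguments: {"type":"object","properties":{"steps":{"type":"string"}},"required":["steps"]}

```bash
mkdir -p pics; python3 - <<'E'
from bench import *
import cv2,numpy as np
np.set_printoptions(precision=4,suppress=True)
s=get_state();print(s['clock'],s['ee_pos'],s['tcp_rot'],s['gripper_width'],hold_point_z)
for n in("scene","top"):
    cv2.imwrite(f"pics/{n}0.png",snapshot(n)[:,:,::-1]);c=camera_info(n);print(n,c["intrinsics"],c["view"])
print(camera_info("wrist"))
E
```

```text
0.0 [ 0.2939 -0.5791  0.2379] [[ 0.8917  0.4527 -0.0009]
 [ 0.4527 -0.8917  0.0015]
 [-0.0001 -0.0017 -1.    ]] 0.08832624923335732 0.0187
scene [[380.8841   0.     276.9875]
 [  0.     380.8841 210.7817]
 [  0.       0.       1.    ]] [[-0.7662 -0.6422 -0.0252  0.4364]
 [-0.361   0.4625 -0.8098  0.3699]
 [ 0.5317 -0.6114 -0.5861  0.6411]
 [ 0.      0.      0.      1.    ]]
top [[427.2092   0.     274.6711]
 [  0.     427.2092 200.0968]
 [  0.       0.       1.    ]] [[-0.0263 -0.9995 -0.0156  0.0247]
 [-0.9844  0.0286 -0.1736  0.6099]
 [ 0.1739  0.0108 -0.9847  1.1289]
 [ 0.      0.      0.      1.    ]]
{'intrinsics': array([[325.1923,   0.    , 278.5585],
       [  0.    , 325.1923, 204.1838],
       [  0.    ,   0.    ,   1.    ]]), 'hand_eye': array([[-0.0006, -0.9566, -0.2916,  0.0762],
       [ 1.    , -0.0005, -0.0006,  0.0006],
       [ 0.0004, -0.2916,  0.9566, -0.1451],
       [ 0.    ,  0.    ,  0.    ,  1.    ]])}
```

View pics/scene0.png

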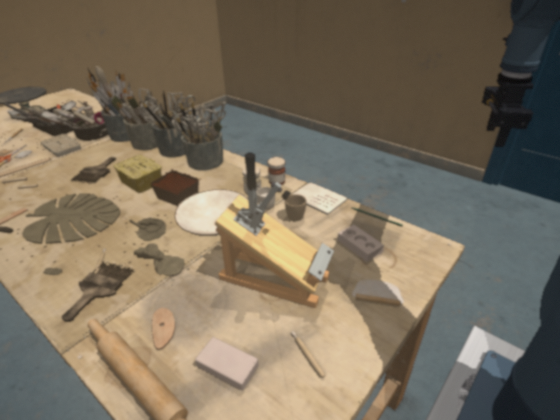

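View pics/top0.png

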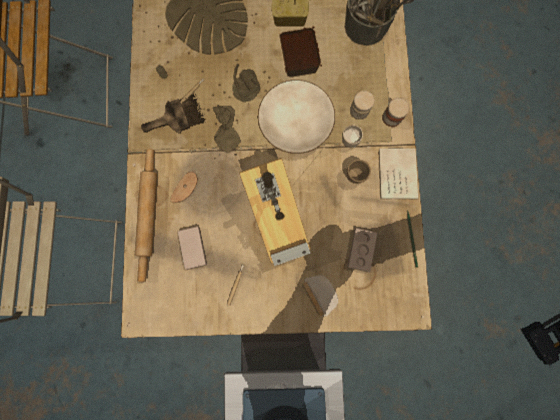

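The scene view shows the plain block at (226,362), the mould at (360,242) and the cup at (295,207). In the top view they are at (192,247), (361,248) and (355,170), and the stand runs from its steel lip at about (290,254) up to (262,165).

```bash
cat > h.py <<'E'
import numpy as np,cv2
from bench import *
np.set_printoptions(precision=4,suppress=True)
def ray(n,uv,state=None):
    c=camera_info(n);K=c["intrinsics"];p=np.array([(uv[0]-K[0,2])/K[0,0],(uv[1]-K[1,2])/K[1,1]])
    if n=="wrist":
        r=np.hypot(*p);d=np.r_[p/r*np.sin(r),np.cos(r)] if r>0 else np.array([0,0,1.])
        s=state;T=np.eye(4);T[:3,:3]=s['tcp_rot'];T[:3,3]=s['ee_pos'];M=T@c["hand_eye"]
    else: d=np.r_[p,1];M=np.linalg.inv(c["view"])
    d=M[:3,:3]@d;return M[:3,3],d/np.linalg.norm(d)
def plane(n,uv,z,state=None):
    o,d=ray(n,uv,state);return o+d*(z-o[2])/d[2]
def tri(r1,r2):
    A=0;b=0
    for o,d in(r1,r2):
        P=np.eye(3)-np.outer(d,d);A=A+P;b=b+P@o
    x=np.linalg.solve(A,b);return x,[np.linalg.norm((np.eye(3)-np.outer(d,d))@(x-o)) for o,d in(r1,r2)]
E
python3 - <<'E'
from h import *
t=cv2.imread("pics/top0.png");s=cv2.imread("pics/scene0.png")
h=cv2.cvtColor(t,cv2.COLOR_BGR2HSV)
print(h[247,192],h[210,275],h[240,220],h[256,290])
a=cv2.resize(t[140:280,160:320],None,fx=4,fy=4,interpolation=cv2.INTER_CUBIC)[:,:]
b=cv2.resize(s[190:310,200:350],None,fx=4,fy=4,interpolation=cv2.INTER_CUBIC)
cv2.imwrite("pics/a.png",a);cv2.imwrite("pics/b.png",b)
# block: low saturation bright
m=cv2.inRange(h,(0,0,100),(180,90,255));m[:225]=0;m[270:]=0;m[:,:170]=0;m[:,215:]=0
cs,_=cv2.findContours(m,0,2);c=max(cs,key=cv2.contourArea);r=cv2.minAreaRect(c);print(r)
bx=cv2.boxPoints(r);P=[plane("top",p,.026) for p in bx];print(np.array(P),plane("top",r[0],.026),[np.linalg.norm(P[i]-P[i-1]) for i in range(4)])
E
```

```text
[ 14  71 187] [ 16 114 103] [ 18  94 188] [ 21  32 159]
((188.70455932617188, 250.48260498046875), (44.39501190185547, 32.14468002319336), 71.1139144897461)
[[0.5255 0.3145 0.026 ]
 [0.5525 0.2291 0.026 ]
 [0.4346 0.1887 0.026 ]
 [0.4084 0.2726 0.026 ]] [0.4797 0.2511 0.026 ] [np.float64(0.12432967041211661), np.float64(0.08950422311735776), np.float64(0.12466546937186557), np.float64(0.0879596215551305)]
```

View pics/a.png

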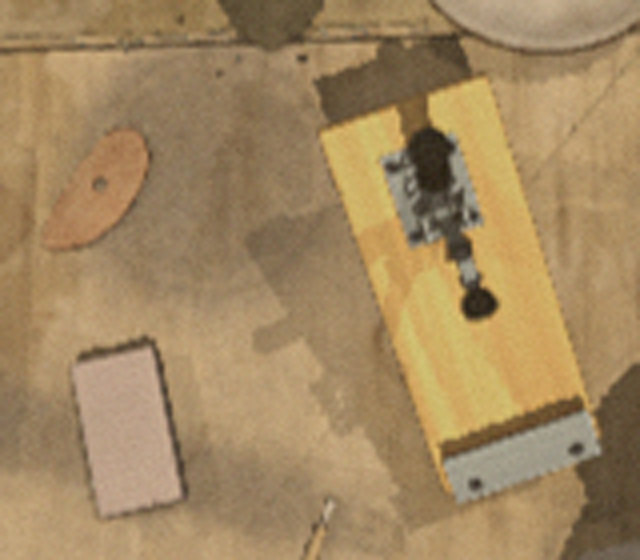

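View pics/b.png

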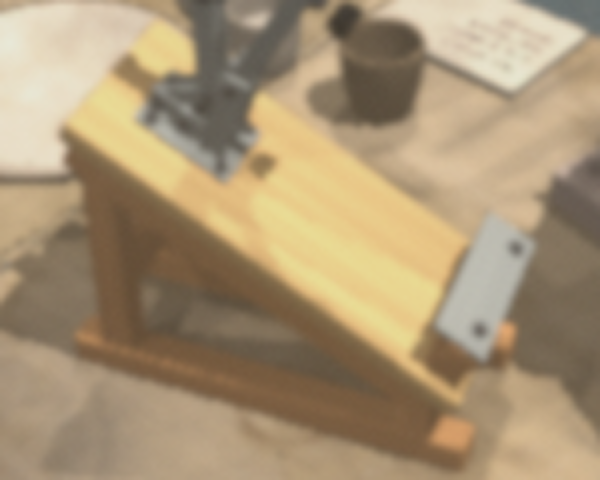

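Crop a shows the block's top corners at (73,365), (153,347), (184,497) and (104,517), the bed's upper corners at (322,130) and (484,76), and the lip's up-slope edge from (442,456) to (585,412). Crop b shows the same lip edge from (435,330) to (490,215), and the bed's upper corners at (62,128) and (158,22).

```bash
python3 - <<'E'
from h import *
A=lambda u,v:(u/4+160-.375,v/4+140-.375)
B=lambda u,v:(u/4+200-.375,v/4+190-.375)
P=np.array([plane("top",A(*p),.026) for p in[(73,365),(153,347),(184,497),(104,517)]])
print(P,P.mean(0),[np.linalg.norm(P[i]-P[i-1]) for i in range(4)])
d=P[0]+P[1]-P[2]-P[3];print("block yaw",np.degrees(np.arctan2(d[1],d[0])))
N={}
for n,a,b in[("topL",(322,130),(62,128)),("topR",(484,76),(158,22)),("lipL",(442,456),(435,330)),("lipR",(585,412),(490,215)),("lipnL",(460,502),(488,362)),("lipnR",(601,452),(535,243))]:
    N[n],e=tri(ray("top",A(*a)),ray("scene",B(*b)));print(n,N[n],e)
m=(N["topL"]+N["topR"])/2;l=(N["lipL"]+N["lipR"])/2
for a,b in(("topL","topR"),("lipL","lipR"),("lipnL","lipnR")):
    e=N[a]-N[b];print(np.linalg.norm(e),np.degrees(np.arctan2(-e[0],e[1])))
e=m-l;yaw=np.arctan2(e[1],e[0]);print("yaw axis",np.degrees(yaw),"elev",np.degrees(np.arctan2(e[2],np.hypot(*e[:2]))),np.linalg.norm(e))
# expected diff in bed frame: (224,-30)
def fr(yaw):
    c,s=np.cos(yaw),np.sin(yaw);C,S=np.cos(np.pi/6),.5
    return np.array([[c*C,-s,-c*S],[s*C,c,-s*S],[S,0,C]])
R=fr(yaw);print("in bed",R.T@e,"origin from lip(top,34):",l-R@[.011,0,.034],"from top:",m-R@[.235,0,0])
E
```

```text
[[0.5353 0.2821 0.026 ]
 [0.5465 0.2258 0.026 ]
 [0.4416 0.2038 0.026 ]
 [0.4294 0.2592 0.026 ]] [0.4882 0.2427 0.026 ] [np.float64(0.10842526430403793), np.float64(0.05731840648598895), np.float64(0.10719068132554974), np.float64(0.05670322011915573)]
block yaw 12.019868791066942
topL [0.6612 0.0912 0.1848] [np.float64(0.001171018850903197), np.float64(0.001171018850903315)]
topR [ 0.6907 -0.0114  0.1883] [np.float64(0.0002451851799360769), np.float64(0.00024518517993613243)]
lipL [0.4606 0.0225 0.1029] [np.float64(0.00046910181049047615), np.float64(0.0004691018104905115)]
lipR [ 0.4875 -0.0703  0.1061] [np.float64(0.000936790065169817), np.float64(0.000936790065169968)]
lipnL [0.4319 0.0122 0.0888] [np.float64(0.0003522075584356218), np.float64(0.00035220755843568273)]
lipnR [ 0.4623 -0.0806  0.0912] [np.float64(0.000999514201213335), np.float64(0.0009995142012133205)]
0.10682024026701016 16.035843852141614
0.09665486983045962 16.15549316341403
0.09771227923844503 18.13194812892608
yaw axis 17.53826382568716 elev 21.19093560295002 0.22705230056138284
in bed [ 0.2244  0.     -0.0348] origin from lip(top,34): [ 0.4812 -0.0216  0.0695] from top: [ 0.4819 -0.0214  0.069 ]
```

Call:
servo_tool --steps "0 0 0.18 0.015 0.05 0.008 0.088;0 0 0.18 0.015 0.055 0.008 0.088;0 0 0.18 0.015 0.055 0.008 0.088;0 0 0.18 0.015 0.055 0.008 0.088;0 0 0.18 0.015 0.055 0.008 0.088"

```text
clock: 0.72
ee_pos: [0.3668, -0.304, 0.276]
tcp_rot: [[0.179, 0.984, -0.005], [0.984, -0.179, -0.001], [-0.002, -0.005, -1.0]]
force: [0.5, -0.0, 1.1]
gripper_width: 0.0881
```

Call:
servo_tool --steps "0 0 0.18 0.015 0.055 0.004 0.088;0 0 0.18 0.015 0.055 0.004 0.088;0 0 0.18 0.015 0.055 0.004 0.088;0 0 0.18 0 0.055 0 0.088;0 0 0.18 0 0.055 0 0.088"

```text
clock: 1.35
ee_pos: [0.4123, -0.0196, 0.2888]
tcp_rot: [[-0.682, 0.731, 0.0], [0.731, 0.682, -0.005], [-0.004, -0.004, -1.0]]
force: [0.2, 1.0, 1.0]
gripper_width: 0.0881
```

Call:
servo_tool --steps "0 0 0.17 0.01 0.055 0 0.088;0 0 0.17 0.01 0.055 0 0.088;0 0 0.17 0.015 0.055 -0.02 0.088;0 0 0.17 0.015 0.05 -0.03 0.088;0 0 0.17 0.015 0.04 -0.04 0.088"

```text
clock: 1.98
ee_pos: [0.4793, 0.2444, 0.1991]
tcp_rot: [[-0.998, -0.056, 0.013], [-0.056, 0.998, -0.001], [-0.013, -0.002, -1.0]]
force: [2.3, -0.4, -0.0]
gripper_width: 0.0877
```

Call:
servo_tool --steps "0 0 0.17 0.01 0.01 -0.03 0.088;0 0 0 0 0 0 0.088"

```text
clock: 2.22
ee_pos: [0.4872, 0.2574, 0.1649]
tcp_rot: [[-0.972, -0.234, 0.006], [-0.234, 0.972, 0.002], [-0.007, -0.0, -1.0]]
force: [0.4, 0.0, 0.0]
gripper_width: 0.0878
```

```bash
python3 - <<'E'
from h import *
s=get_state();im=snapshot("wrist")[:,:,::-1].copy();cv2.imwrite("pics/w1.png",im)
print(s['clock'],s['ee_pos'],s['tcp_rot'],s['joints'])
h=cv2.cvtColor(im,cv2.COLOR_BGR2HSV);print(h[204,278],h[260,278],h[300,278])
E
```

```text
2.225 [0.4872 0.2574 0.1649] [[-0.9722 -0.2339  0.0065]
 [-0.2339  0.9723  0.0015]
 [-0.0066 -0.0001 -1.    ]] [  2.6047  34.692  -47.3921 105.1541  31.4933  53.8001  44.6028]
[ 16  34 202] [ 19  50 210] [ 19  74 124]
```

View pics/w1.png

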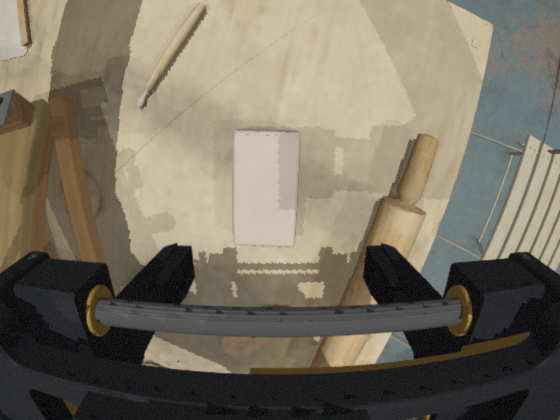

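The wrist view shows the block's top face with corners at about (236,136), (299,136), (295,246) and (235,245). The line at row 130–136 is its near end face.

```bash
python3 - <<'E'
from h import *
s=get_state()
P=np.array([plane("wrist",p,.026,s) for p in[(236,135),(299,135),(295,246),(235,245)]])
print(P,P.mean(0),[np.linalg.norm(P[i]-P[i-1]) for i in range(4)])
d=P[2]+P[3]-P[0]-P[1];print("yaw",np.degrees(np.arctan2(d[1],d[0])));w=P[1]+P[2]-P[0]-P[3];print(np.degrees(np.arctan2(-w[0],w[1])))
E
```

```text
[[0.4477 0.2095 0.026 ]
 [0.4352 0.2633 0.026 ]
 [0.5383 0.2857 0.026 ]
 [0.5509 0.2291 0.026 ]] [0.493  0.2469 0.026 ] [np.float64(0.10506808845548118), np.float64(0.05520996611329421), np.float64(0.10556319449455781), np.float64(0.057936003277032085)]
yaw 11.534929073148584
12.81324641024002
```

Call:
servo_tool --steps "0 0 -0.026 0.003 -0.012 -0.04 0.088;0 0.006 0 0 0 -0.05 0.088;0 0 0 0 0 -0.04 0.088;0 0 0 0 0 0 0.088"

```text
clock: 2.78
ee_pos: [0.4947, 0.243, 0.0407]
tcp_rot: [[-0.982, -0.188, 0.013], [-0.188, 0.982, 0.003], [-0.013, 0.0, -1.0]]
force: [-0.1, -0.4, 0.5]
gripper_width: 0.0883
```

Call:
servo_tool --steps "0 0.013 0.02 -0.004 0.002 -0.018 0.088;0 0 0 0 0 -0.016 0.088;0 0 0 0 0 0 0.088"

```text
clock: 3.15
ee_pos: [0.4935, 0.2459, 0.0095]
tcp_rot: [[-0.979, -0.205, 0.005], [-0.205, 0.979, 0.006], [-0.007, 0.004, -1.0]]
force: [-0.3, -1.4, 0.5]
gripper_width: 0.0879
```

Call:
servo_tool --steps "0 0 0 0 0 0 0.04;0 0 0 0 0 0 0.04;0 0 0 0 0 0 0.04;0 0 0 0 0 0 0.04"

```text
clock: 3.65
ee_pos: [0.4943, 0.2464, 0.0108]
tcp_rot: [[-0.979, -0.205, 0.007], [-0.205, 0.979, 0.007], [-0.008, 0.005, -1.0]]
force: [-0.1, -0.3, -2.6]
gripper_width: 0.0601
```

Call:
servo_tool --steps "0 0 0 0 0 0 0.075;0 0 0 -0.002 0 0 0.075;0 0 0 0 0 -0.006 0.075;0 0 0 0 0 -0.002 0.075"

```text
clock: 4.15
ee_pos: [0.4923, 0.2465, 0.0026]
tcp_rot: [[-0.979, -0.205, 0.008], [-0.205, 0.979, 0.007], [-0.009, 0.005, -1.0]]
force: [-0.0, -0.0, 0.8]
gripper_width: 0.075
```

Call:
servo_tool --steps "0 0 0 0 0 0 0.04;0 0 0 0 0 0 0.04;0 0 0 0 0 0 0.04"

```text
clock: 4.53
ee_pos: [0.4922, 0.2465, 0.0023]
tcp_rot: [[-0.979, -0.205, 0.007], [-0.205, 0.979, 0.006], [-0.008, 0.005, -1.0]]
force: [0.4, 0.4, -0.6]
gripper_width: 0.0599
```

Call:
servo_tool --steps "0 0 0 0 0 0.03 0.04;0 0 0 0 0 0.05 0.04;0 0 0.03 -0.005 0 0.055 0.04;0 0 0.035 -0.01 -0.02 0.055 0.04;0 0 0.03 -0.01 -0.04 0.05 0.04"

```text
clock: 5.15
ee_pos: [0.4632, 0.1874, 0.2422]
tcp_rot: [[-0.953, -0.304, -0.001], [-0.304, 0.953, 0.004], [0.0, 0.004, -1.0]]
force: [0.7, -0.9, -1.2]
gripper_width: 0.0596
```

Call:
servo_tool --steps "0.039 -0.125 0 -0.005 -0.045 0.03 0.04;0.039 -0.125 0 -0.005 -0.045 0.01 0.04;0.039 -0.125 0 -0.005 -0.045 0 0.04;0.039 -0.125 0 -0.005 -0.045 0 0.04;0 0 0 0 -0.04 0 0.04"

```text
clock: 5.78
ee_pos: [0.4415, 0.02, 0.2795]
tcp_rot: [[-0.884, -0.325, 0.337], [-0.291, 0.945, 0.15], [-0.367, 0.035, -0.93]]
force: [-0.4, 0.0, -2.1]
gripper_width: 0.0599
```

```bash
cat >> h.py <<'E'
from scipy.spatial.transform import Rotation as Ro
O=np.array([.4815,-.0215,.069]);YAW=17.2
def fr(yaw):
    yaw=np.radians(yaw);c,s=np.cos(yaw),np.sin(yaw);C,S=np.cos(np.pi/6),.5
    return np.array([[c*C,-s,-c*S],[s*C,c,-s*S],[S,0,C]])
def todo(target,flip=1,yaw=YAW):
    s=get_state();R=fr(yaw);T=R@np.diag([-1,1,-1.])
    rv=Ro.from_matrix(T@s['tcp_rot'].T).as_rotvec()
    print("t",s['clock'],"bed xyz now",R.T@(s['ee_pos']-O),"rotvec",rv,"shift",O+R@np.array(target)-s['ee_pos'],"F bed",R.T@s['force'],s['gripper_width']);return s
E
python3 -c "
from h import *
s=todo([.075,0,.1]);print(s['joints'])"
```

```text
t 5.775 bed xyz now [0.0828 0.0514 0.1952] rotvec [ 0.0132 -0.1512 -0.034 ] shift [ 0.0542 -0.037  -0.0863] F bed [-1.3691  0.1232 -1.6207] 0.059865398637477016
[ 59.0652  -0.8947 -59.1849 127.4824 -16.7297  34.1622 120.7062]
```

Call:
servo_tool --steps "0.005 -0.05 -0.012 0.01 -0.02 -0.005 0.04;0.005 -0.055 -0.012 0.013 -0.02 -0.02 0.04;0.003 -0.05 -0.012 0.013 -0.005 -0.02 0.04;0 0 0 0.005 0 -0.015 0.04;0 0 0 0 0 0 0.04"

```text
clock: 6.4
ee_pos: [0.48, -0.0305, 0.2161]
tcp_rot: [[-0.828, -0.286, 0.482], [-0.25, 0.958, 0.14], [-0.502, -0.005, -0.865]]
force: [-0.2, 0.3, -2.9]
gripper_width: 0.0599
```

```bash
python3 -c "
from h import *
s=todo([.078,0,.06]);print(s['joints'])
cv2.imwrite('pics/w2.png',snapshot('wrist')[:,:,::-1])"
```

```text
t 6.4 bed xyz now [ 0.07   -0.0082  0.1295] rotvec [0.0037 0.0039 0.0099] shift [ 0.0374  0.0201 -0.0561] F bed [-1.5222  0.3726 -2.4778] 0.059893596512052116
[ 53.134   10.8473 -50.4943 133.6552 -11.4581  11.2959 122.6435]
```

View pics/w2.png

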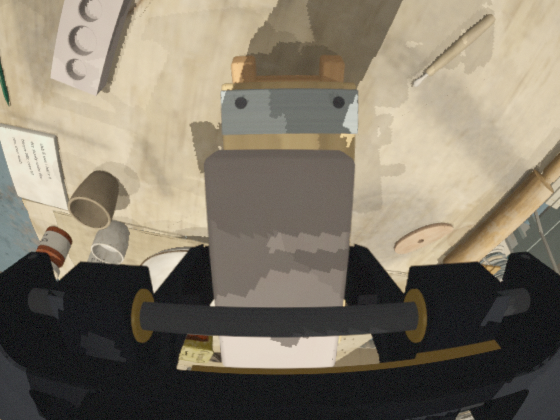

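The wrist view shows the steel lip's up-slope edge from (222,134) to (357,133) and its near edge from (221,91) to (357,90). The held block's lower end lies between (207,155) and (354,152), a little to the left of the lip's centre.

```bash
cat >> h.py <<'E'
def bedplane(uv,s,z):
    o,d=ray("wrist",uv,s);R=fr(YAW);o=R.T@(o-O);d=R.T@d;return o+d*(z-o[2])/d[2]
E
python3 -c "
from h import *
s=get_state()
for p in [(222,134),(357,133),(221,91),(357,90)]: print('lip',bedplane(p,s,.034))
T=fr(YAW).T@s['tcp_rot'];e=fr(YAW).T@(s['ee_pos']-O)
# block top face plane in tool frame: z=-(26-2.3)mm
h=camera_info('wrist')['hand_eye']
for p in [(207,165),(354,162),(217,152),(345,152)]:
    o,d=ray('wrist',p,s);o=s['tcp_rot'].T@(o-s['ee_pos']);d=s['tcp_rot'].T@d;print('block tool',o+d*(-.0237-o[2])/d[2])
"
```

```text
lip [ 0.0142 -0.0514  0.034 ]
lip [0.0136 0.0494 0.034 ]
lip [-0.018  -0.0513  0.034 ]
lip [-0.0188  0.0487  0.034 ]
block tool [ 0.0537 -0.0278 -0.0237]
block tool [ 0.0549  0.0285 -0.0237]
block tool [ 0.0587 -0.0237 -0.0237]
block tool [ 0.0587  0.0248 -0.0237]
```

```bash
python3 -c "
from h import *
todo([.082,-.001,.1]);todo([.082,-.001,.03])"
```

```text
t 6.45 bed xyz now [ 0.0704 -0.0083  0.1299] rotvec [0.0042 0.0047 0.0099] shift [ 0.0217  0.0143 -0.0201] F bed [-2.0185 -0.0888 -1.6903] 0.05984207554375951
t 6.45 bed xyz now [ 0.0704 -0.0083  0.1299] rotvec [0.0042 0.0047 0.0099] shift [ 0.0551  0.0247 -0.0807] F bed [-2.0185 -0.0888 -1.6903] 0.05984207554375951
```

Call:
servo_tool --steps "0.004 0.004 0.01 0.02 0.013 -0.02 0.04;0 0 0 0.014 0.005 -0.025 0.04;0 0 0 0 0 0 0.04"

```text
clock: 6.82
ee_pos: [0.4924, -0.0252, 0.1985]
tcp_rot: [[-0.837, -0.293, 0.462], [-0.259, 0.956, 0.137], [-0.482, -0.005, -0.876]]
force: [-0.3, -0.1, -2.5]
gripper_width: 0.06
```

```bash
python3 -c "
from h import *
s=todo([.082,-.001,.03]);print(s['joints'])"
```

```text
t 6.825 bed xyz now [ 0.0728 -0.0067  0.1075] rotvec [ 0.0108 -0.0181  0.0027] shift [ 0.0429  0.0193 -0.0625] F bed [-1.5004 -0.0311 -2.031 ] 0.06004062217622292
[ 53.6593  16.474  -54.4813 132.1599  19.9266  11.1972  92.067 ]
```

Call:
servo_tool --steps "0.01 -0.018 0 0.018 0.008 -0.025 0.04;0 0 0 0.018 0.008 -0.025 0.04;0 0 0 0 0 0 0.04"

```text
clock: 7.2
ee_pos: [0.5063, -0.0222, 0.1739]
tcp_rot: [[-0.841, -0.289, 0.457], [-0.259, 0.957, 0.129], [-0.475, -0.01, -0.88]]
force: [-0.8, -0.9, -2.0]
gripper_width: 0.0594
```

```bash
python3 -c "
from h import *
s=todo([.082,-.001,.03]);print(s['joints'])"
```

```text
t 7.2 bed xyz now [ 0.0728 -0.008   0.0791] rotvec [ 0.0176 -0.0243  0.0073] shift [ 0.029   0.0164 -0.0379] F bed [-1.8826 -0.647  -1.2191] 0.059438086376885156
[ 50.8784  22.1734 -54.3649 131.4462  51.0597  11.6861  61.6927]
```

Call:
servo_tool --steps "0.015 -0.024 0.007 0.02 0.012 -0.015 0.04;0 0 0 0.012 0.008 -0.008 0.04;0 0 0 0 0 0 0.04"

```text
clock: 7.58
ee_pos: [0.5331, -0.0081, 0.1567]
tcp_rot: [[-0.832, -0.289, 0.473], [-0.256, 0.957, 0.135], [-0.492, -0.009, -0.871]]
force: [0.1, 0.0, -1.4]
gripper_width: 0.0596
```

```bash
python3 -c "
from h import *
s=todo([.082,-.001,.03]);print(s['joints'])"
```

```text
t 7.575 bed xyz now [ 0.09   -0.0024  0.0493] rotvec [ 0.0111 -0.0066  0.0072] shift [ 0.0022  0.0022 -0.0207] F bed [-0.6011 -0.0377 -1.2937] 0.05959583316335733
[ 43.9145  25.8519 -49.8217 129.8139  71.4283  11.3017  40.6981]
```

Call:
servo_tool --steps "0.011 -0.007 0.007 0.002 0.002 -0.02 0.04;0 0 0 0.003 0.002 -0.01 0.04;0 0 0 0 0 0 0.04"

```text
clock: 7.95
ee_pos: [0.5365, -0.0077, 0.1306]
tcp_rot: [[-0.829, -0.29, 0.477], [-0.255, 0.957, 0.14], [-0.497, -0.006, -0.867]]
force: [-0.3, -0.2, -2.8]
gripper_width: 0.0594
```

```bash
python3 -c "
from h import *
s=todo([.082,-.001,.007]);print(s['joints'])"
```

```text
t 7.95 bed xyz now [ 0.0799 -0.0031  0.025 ] rotvec [ 0.0061 -0.0011  0.0055] shift [ 0.0098  0.0053 -0.0145] F bed [-1.711  -0.0635 -2.2322] 0.05937379716910666
[ 43.2688  30.4144 -49.4899 130.2969  93.4702  12.7455  20.6265]
```

Call:
servo_tool --steps "0.006 0 0.005 0.009 0.004 -0.009 0.04;0 0 0 0.002 0.001 -0.004 0.04;0 0 0 0 0 0 0.04"

```text
clock: 8.32
ee_pos: [0.5469, -0.005, 0.1194]
tcp_rot: [[-0.829, -0.293, 0.477], [-0.255, 0.956, 0.144], [-0.498, -0.003, -0.867]]
force: [0.4, -0.2, -2.7]
gripper_width: 0.0596
```

```bash
python3 -c "
from h import *
s=todo([.082,-.001,.003]);print(s['joints'])"
```

```text
t 8.325 bed xyz now [ 0.0835 -0.0036  0.01  ] rotvec [ 0.0033 -0.0012  0.0031] shift [ 0.0013  0.0031 -0.0068] F bed [-1.1033 -0.267  -2.479 ] 0.05957068642692782
[ 42.8816  33.3312 -49.9285 129.1645  97.4646  14.5418  17.7013]
```

Call:
servo_tool --steps "0.003 0 0.003 0.002 0.003 -0.004 0.04;0 0 0 0 0 -0.003 0.04;0 0 0 0 0 -0.001 0.04"

```text
clock: 8.7
ee_pos: [0.5489, -0.0039, 0.1167]
tcp_rot: [[-0.824, -0.295, 0.483], [-0.259, 0.956, 0.141], [-0.503, -0.009, -0.864]]
force: [-2.5, -0.3, 0.6]
gripper_width: 0.0599
```

```bash
python3 -c "
from h import *
s=todo([.06,-.001,.003])
cv2.imwrite('pics/w3.png',snapshot('wrist')[:,:,::-1])"
```

```text
t 8.7 bed xyz now [ 0.0841 -0.0031  0.0065] rotvec [0.0074 0.0063 0.0009] shift [-0.0189 -0.0037 -0.0151] F bed [-1.8212  0.4829  1.7464] 0.059856041692358045
```

View pics/w3.png

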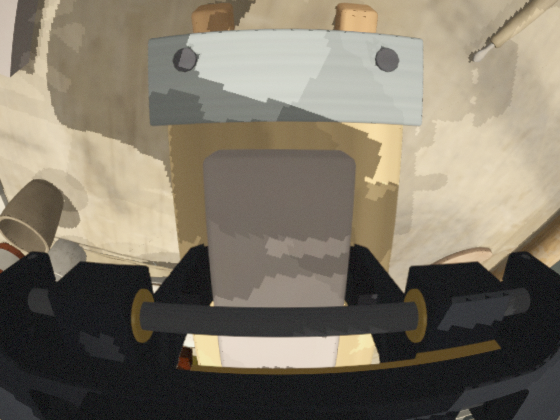

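The wrist view shows the block lying just above the lip and centred. The lip's edge runs from (150,125) to (421,124), and the block's end is at about row 152, between columns 206 and 354.

```bash
python3 -c "
from h import *
s=get_state()
for z in(.034,.038):
  for p in [(150,125),(421,124)]: print('lip',bedplane(p,s,z))
"
```

```text
lip [ 0.0138 -0.0519  0.034 ]
lip [0.0127 0.0503 0.034 ]
lip [ 0.0136 -0.0502  0.038 ]
lip [0.0126 0.0485 0.038 ]
```

Call:
servo_tool --steps "0.003 0.003 0.004 -0.006 -0.001 -0.0045 0.04;0 0 0 -0.006 -0.002 -0.004 0.04;0 0 0 0 0 0 0.04"

```text
clock: 9.12
ee_pos: [0.5393, -0.0066, 0.1112]
tcp_rot: [[-0.822, -0.3, 0.485], [-0.262, 0.954, 0.145], [-0.506, -0.008, -0.862]]
force: [0.3, -0.3, -0.8]
gripper_width: 0.06
```

```bash
sed -i 's/^O=.*/YAW=17.5\nO=np.array([.4815,-.0215,.069])+np.array([.0002,-.0007,.0036])/; s/^YAW=17.2//; s/;YAW=17.2//' h.py; python3 -c "
from h import *
s=todo([.059,-.001,.003]);print(s['joints'])"
```

```text
t 9.125 bed xyz now [ 0.0709 -0.0025  0.0037] rotvec [0.0055 0.0093 0.001 ] shift [-0.01   -0.0016 -0.0066] F bed [-0.2548 -0.3647 -0.8167] 0.06000446754462216
[ 45.5173  35.5836 -52.6996 130.5503 105.253   16.9159  12.0214]
```

Call:
servo_tool --steps "0.005 0.009 0.001 -0.005 -0.001 -0.0035 0.04;0 0 0 -0.005 -0.0015 -0.003 0.04;0 0 0 0 0 0 0.04"

```text
clock: 9.5
ee_pos: [0.5289, -0.0094, 0.1046]
tcp_rot: [[-0.826, -0.301, 0.477], [-0.261, 0.954, 0.15], [-0.5, -0.001, -0.866]]
force: [0.2, -0.0, -2.3]
gripper_width: 0.06
```

```bash
python3 -c "
from h import *
s=todo([.059,-.001,.003])"
```

```text
t 9.5 bed xyz now [ 0.0583 -0.0019  0.0033] rotvec [ 0.0007 -0.0002 -0.    ] shift [0.0004 0.0011 0.0001] F bed [-0.952  -0.0878 -2.1075] 0.059956275255208843
```

Call:
servo_tool --steps "0 0 0 -0.002 -0.0005 -0.0015 0.04;0 0 0 -0.002 -0.0005 -0.0015 0.04"

```text
clock: 9.75
ee_pos: [0.5285, -0.0093, 0.1042]
tcp_rot: [[-0.822, -0.303, 0.482], [-0.262, 0.953, 0.151], [-0.506, -0.002, -0.863]]
force: [1.5, 1.1, 8.4]
gripper_width: 0.0597
```

```bash
python3 -c "
from h import *
s=todo([.059,-.001,.003])"
```

```text
t 9.75 bed xyz now [ 0.0578 -0.0018  0.0031] rotvec [ 0.0004  0.0068 -0.0022] shift [0.0008 0.0011 0.0005] F bed [5.7761 0.6143 6.3915] 0.059680858937309206
```

Call:
servo_tool --steps "0 0 0 0 0 0 0.07;0 0 0 0 0 0 0.075;0 0 0 -0.005 -0.0015 0.009 0.075;0 0 0 -0.015 -0.005 0.026 0.075;0 0 0 -0.015 -0.005 0.026 0.075"

```text
clock: 10.38
ee_pos: [0.4958, -0.0196, 0.1598]
tcp_rot: [[-0.823, -0.303, 0.481], [-0.262, 0.953, 0.152], [-0.504, -0.001, -0.864]]
force: [-1.0, -0.7, 0.6]
gripper_width: 0.0749
```

Call:
servo_tool --steps "0 0 0 -0.02 -0.006 0.026 0.075;0 0 0 0 0 0 0.075"

```text
clock: 10.62
ee_pos: [0.4793, -0.0264, 0.1814]
tcp_rot: [[-0.824, -0.299, 0.482], [-0.26, 0.954, 0.148], [-0.504, -0.003, -0.864]]
force: [1.4, -1.0, -0.6]
gripper_width: 0.0749
```

```bash
python3 -c "
from h import *
s=todo([.059,-.001,.003]);print(s['joints'])
cv2.imwrite('pics/w4.png',snapshot('wrist')[:,:,::-1])"
```

```text
t 10.625 bed xyz now [ 0.0514 -0.0032  0.096 ] rotvec [0.0014 0.0054 0.002 ] shift [ 0.05    0.0181 -0.0767] F bed [ 0.552  -1.3167 -1.0467] 0.07485491217616619
[ 65.2116  24.1462 -67.9138 135.0364  63.149   12.7308  52.817 ]
```

View pics/w4.png

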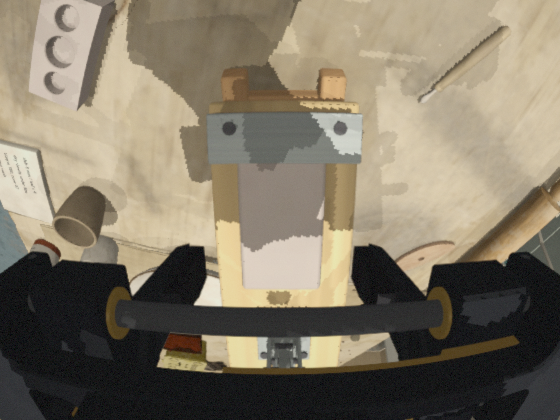

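The wrist view shows the block under the lip, square with the bed. The lip's edge is at row 163, the block's sides are at columns 239 to 323, and its upper end runs from (243,288) to (319,290).

```bash
python3 -c "
from h import *
s=get_state()
for p in [(243,288),(319,290),(238,164),(325,164)]: print('blk',bedplane(p,s,.026))
for p in [(208,163),(361,162)]: print('lip',bedplane(p,s,.034))
R=fr(YAW)
for n,p in dict(open=(.224,0,.11),end=(.249,0,.155),a=(.264,0,.093),dc=(.283,0,.063),stop=(.283,0,.055),bartop=(.169,0,.137)).items(): print(n,O+R@np.array(p))
"
```

```text
blk [ 0.1098 -0.031   0.026 ]
blk [0.1117 0.0276 0.026 ]
blk [ 0.0142 -0.0308  0.026 ]
blk [0.0141 0.0275 0.026 ]
lip [ 0.0118 -0.0495  0.034 ]
lip [0.0109 0.0502 0.034 ]
open [0.6143 0.0196 0.2799]
end [0.6134 0.0193 0.3313]
a [0.6554 0.0326 0.2851]
dc [0.6854 0.042  0.2687]
stop [0.6892 0.0432 0.2617]
bartop [0.556  0.0012 0.2757]
```

Call:
servo_tool --steps "0 0 0 0.005 0.003 0.035 0.03;0 0 0 0.01 0.003 0.036 0.01;0 0 0 0.01 0.003 0.034 0;0 0 0 0.01 0.003 0.034 0;0 0 0 0 0 0 0"

```text
clock: 11.3
ee_pos: [0.5065, -0.0231, 0.2793]
tcp_rot: [[-0.83, -0.292, 0.475], [-0.261, 0.956, 0.132], [-0.493, -0.015, -0.87]]
force: [0.5, -0.4, -1.0]
gripper_width: 0.027
```

```bash
python3 -c "
from h import *
s=todo([.19,0,.2]);print(s['joints'])"
```

```text
t 11.3 bed xyz now [ 0.1236 -0.0083  0.1674] rotvec [ 0.0163 -0.0036  0.0088] shift [0.0368 0.0203 0.0615] F bed [-0.1977 -0.5413 -1.0619] 0.027016668261756402
[ 71.0266   9.5979 -70.7888 125.9169   0.3962  22.6171 109.6653]
```

Call:
servo_tool --steps "0.008 0 0.004 0.008 0.008 0.03 0;0.008 0 0.004 0.014 0.006 0.03 0;0 0 0 0.014 0.006 0.008 0;0 0 0 0 0 0 0"

```text
clock: 11.8
ee_pos: [0.54, -0.0055, 0.3428]
tcp_rot: [[-0.834, -0.297, 0.465], [-0.261, 0.955, 0.143], [-0.486, -0.002, -0.874]]
force: [-1.2, -0.2, -1.1]
gripper_width: 0.0006
```

```bash
python3 -c "
from h import *
s=todo([.198,0,.143]);print(s['joints'])
cv2.imwrite('pics/w5.png',snapshot('wrist')[:,:,::-1])"
```

```text
t 11.8 bed xyz now [ 0.1876 -0.0016  0.2037] rotvec [ 0.0064 -0.0146  0.0035] shift [ 0.037   0.0134 -0.0474] F bed [-1.6162  0.147  -0.2963] 0.0006074000752843269
[ 67.5928   6.4952 -68.7392 117.0638  -4.4454  32.7763 110.9541]
```

View pics/w5.png

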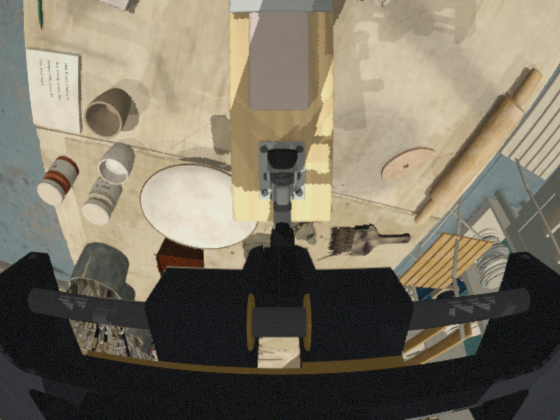

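The wrist view shows the clamp centred under the closed fingers. Its pad is at (285,157), the handle runs down-image to (285,235) behind the fingertips, and the block is still home.

Call:
servo_tool --steps "0.003 -0.007 0.002 0.012 0.004 -0.016 0;0.003 -0.007 0.002 0.012 0.004 -0.016 0;0 0 0 0.008 0.003 -0.01 0;0 0 0 0 0 0 0"

```text
clock: 12.35
ee_pos: [0.5671, 0.0032, 0.2918]
tcp_rot: [[-0.832, -0.3, 0.466], [-0.261, 0.954, 0.148], [-0.489, 0.001, -0.872]]
force: [0.4, 0.8, 0.4]
gripper_width: 0.0002
```

```bash
python3 -c "
from h import *
s=todo([.220,0,.142]);s=todo([.25,0,.129]);print(s['joints'])"
```

```text
t 12.35 bed xyz now [ 0.1867 -0.0015  0.1453] rotvec [ 0.0027 -0.0124  0.0008] shift [0.0286 0.0106 0.0138] F bed [0.7147 0.681  0.0414] 0.00015044599128773476
t 12.35 bed xyz now [ 0.1867 -0.0015  0.1453] rotvec [ 0.0027 -0.0124  0.0008] shift [0.0596 0.0203 0.0175] F bed [0.7147 0.681  0.0414] 0.00015044599128773476
[ 52.566   14.4375 -58.7916 118.1614  11.223   26.0046  96.3073]
```

Call:
servo_tool --steps "0 -0.006 0 0.014 0.005 0.007 0;0 -0.006 0 0.014 0.005 0.007 0;0 0 0 0.01 0.003 0.002 0;0 0 0 0.01 0.003 0.002 0;0 0 0 0.01 0.003 0.001 0"

```text
clock: 12.98
ee_pos: [0.6227, 0.0203, 0.3082]
tcp_rot: [[-0.83, -0.298, 0.471], [-0.261, 0.955, 0.144], [-0.492, -0.003, -0.87]]
force: [-1.0, 0.1, 1.2]
gripper_width: 0.0006
```

```bash
python3 -c "
from h import *
s=todo([.2736,0,.119]);s=todo([.292,0,.107]);print(s['joints'])"
```

```text
t 12.975 bed xyz now [ 0.2453 -0.0019  0.1304] rotvec [ 0.0058 -0.0073  0.0027] shift [0.0282 0.0109 0.0042] F bed [-0.2259  0.3647  1.5532] 0.0006135707083712492
t 12.975 bed xyz now [ 0.2453 -0.0019  0.1304] rotvec [ 0.0058 -0.0073  0.0027] shift [0.0492 0.0175 0.003 ] F bed [-0.2259  0.3647  1.5532] 0.0006135707083712492
[ 42.3735  18.2765 -52.7865 110.6697  17.7315  29.6623  88.9549]
```

Call:
servo_tool --steps "0.004 -0.005 0.002 0.014 0.0055 0.002 0;0 0 0 0.014 0.005 0.002 0;0 0 0 0.011 0.0035 0 0;0 0 0 0.011 0.0035 -0.001 0"

```text
clock: 13.48
ee_pos: [0.6748, 0.0374, 0.3097]
tcp_rot: [[-0.829, -0.299, 0.472], [-0.26, 0.954, 0.147], [-0.495, -0.001, -0.869]]
force: [-3.0, -0.9, -0.5]
gripper_width: 0.0005
```

```bash
python3 -c "
from h import *
s=todo([.2988,0,.095]);s=todo([.3036,0,.0745])"
```

```text
t 13.475 bed xyz now [ 0.2936 -0.0013  0.1043] rotvec [ 0.003  -0.0056  0.0021] shift [ 0.0084  0.004  -0.0054] F bed [-2.9602  0.0723  1.1139] 0.0004591519503327856
t 13.475 bed xyz now [ 0.2936 -0.0013  0.1043] rotvec [ 0.003  -0.0056  0.0021] shift [ 0.0221  0.0083 -0.0208] F bed [-2.9602  0.0723  1.1139] 0.0004591519503327856
```

Call:
servo_tool --steps "0 -0.004 0 0.008 0.004 -0.006 0;0 0 0 0.007 0.002 -0.008 0;0 0 0 0.007 0.002 -0.008 0;0 0 0 0.005 0.001 -0.008 0"

```text
clock: 13.98
ee_pos: [0.7048, 0.0475, 0.279]
tcp_rot: [[-0.826, -0.299, 0.478], [-0.26, 0.954, 0.147], [-0.5, -0.003, -0.866]]
force: [-20.8, -5.3, 27.1]
gripper_width: 0.0006
```

```bash
python3 -c "
from h import *
s=todo([.304,0,.06])"
```

```text
t 13.975 bed xyz now [ 0.3056 -0.0006  0.0619] rotvec [0.0026 0.0014 0.0019] shift [-0.0006  0.0005 -0.0025] F bed [-4.9765  1.22   34.1348] 0.0006192386817211362
```

Call:
servo_tool --steps "0 0 0 -0.005 -0.0015 0.009 0;0 0 0 -0.015 -0.005 0.028 0;0 0 0 -0.02 -0.005 0.03 0;0 0 0 -0.03 -0.005 0.03 0;0 0 0 -0.04 -0.005 0.03 0"

```text
clock: 14.6
ee_pos: [0.5939, 0.0271, 0.4056]
tcp_rot: [[-0.826, -0.301, 0.476], [-0.26, 0.954, 0.152], [-0.499, 0.002, -0.866]]
force: [-1.0, -0.9, 0.8]
gripper_width: 0.0006
```

Call:
servo_tool --steps "0 0 0 -0.04 -0.005 0.02 0;0 0 0 0 0 0 0;0 0 0 0 0 0 0"

```text
clock: 14.98
ee_pos: [0.5547, 0.0188, 0.4271]
tcp_rot: [[-0.826, -0.294, 0.481], [-0.257, 0.956, 0.143], [-0.501, -0.005, -0.865]]
force: [0.1, 0.1, 0.4]
gripper_width: 0.0005
```

```bash
python3 -c "
from h import *
s=todo([.304,0,.06])
w=snapshot('wrist')[:,:,::-1];sc=snapshot('scene')[:,:,::-1]
b=cv2.resize(sc[140:320,190:390],(560,504),interpolation=cv2.INTER_CUBIC)
cv2.imwrite('pics/w6.png',w);cv2.imwrite('pics/s6.png',b)
cv2.imwrite('pics/m6.png',cv2.resize(np.vstack([w[:260],b[:420]]),None,fx=.88,fy=.88))"
```

```text
t 14.975 bed xyz now [0.2482 0.0172 0.266 ] rotvec [0.0044 0.0031 0.0065] shift [ 0.1495  0.0291 -0.1506] F bed [0.3005 0.0407 0.273 ] 0.0004855011972405117
```

View pics/m6.png

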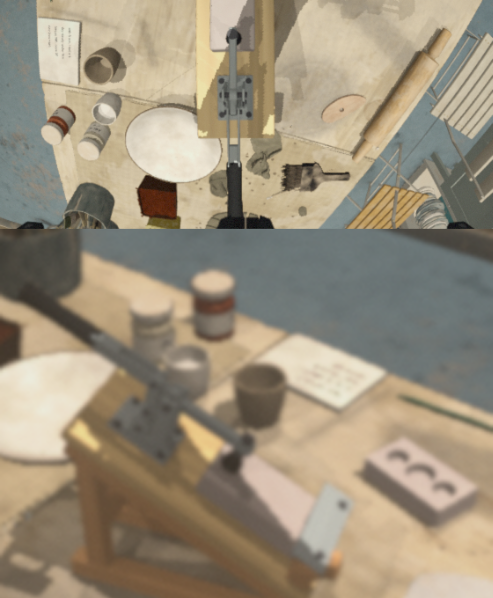

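The combined view shows the handle lying parallel to the bed, the bar closed and the pad on the block's upper end at about (235,38). The block is under the lip, and the mould and cup are where they were.

```bash
python3 -c "
from h import *
s=get_state()
for p in [(240,57),(292,57)]: print('blk upper end',bedplane(p,s,.026))
print(s['force']);close_job()"
```

```text
blk upper end [ 0.1121 -0.0275  0.026 ]
blk upper end [0.113  0.0328 0.026 ]
[-0.2352  0.5656  0.3575]
the job is handed in; nothing more can be done
```

The plain block is on the bed under the lip and against the stop, the clamp is locked on it, and I handed the job in at about 15 s. The hand-in gave no verdict.

- **Placing:** I gripped the block across its width and laid it on the slope. I then slid it down until the force on the gripper showed it meeting the stop (about 6 N along the bed). With the clamp still open, a wrist picture put its upper end at x = 111 mm, so its centre was at about x = 56 mm, y = -2 mm, within the limits. The angle looked square.
- **Clamping:** I pushed the handle down with the closed fingers until it hit a hard stop. The fingertips were then about 2 mm below where I expected the handle's stop, with 34 N on them. After I backed off, the handle stayed down, lying along the bed with the pad on the block. I inferred the lock from this; neither the handle's angle nor the pad's force was measured.
- **Last check:** The upper end now measured x = 112–113 mm and y from -28 to +33 mm. That puts the centre at about x = 57–58 mm, 1–2 mm further up than before. The picture was taken from farther away, and calibration error is about 2 mm. I can't rule out a small shift, but it is still inside the 60 mm limit.
- **Mould and cup:** Both looked untouched in the last picture, and the arm never went near them. I did not measure their positions.

While lowering the block, joint 6 came to within about 0.25 degrees of its lower limit. The tilt drifted by about 1.5 degrees and came back before contact.

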